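# Hook out the chip tray that caught the dropped block

### The arm

A 6-joint arm with a two-finger parallel gripper is mounted at the origin on the work surface. World frame = base frame: x ahead of the robot, y to its left, z up, the work surface at z = 0. Lengths are in m, angles in degrees, forces in N, time in s.
With the tool pointing down it reaches from about 0.375 to 0.9 m from the base axis. Payload 3.1 kg.
Tool frame: the origin (TCP) lies midway between the tips of the shut fingers; the grasp point (between the pads) lies bot.hold_point_z behind it (bot.hold_point_z is the distance from the TCP to the grasp point, in m); z points along the fingers, y is the direction in which the jaws open and shut (so a half turn about z gives the same grasp; the last joint's range is limited). The gripper opens to 87 mm and grips with 3 to 60 N. Pads are 19 mm wide; open, the fingers measure 117 mm over their backs; the gripper's body (75 mm by 190 mm) begins 51 mm behind the grasp point.
Start: joints at [62.768, 30.224, 82.088, -0, 67.689, -10.227], TCP at [0.183, 0.598, 0.191] pointing down, gripper open.
Joint ranges: [-176.69, 176.69], [-43.24, 126.21], [12.49, 139.97], [-82, 262], [0, 151.66], [-163.58, 163.58]. Speed limits (degrees/s): [159.86, 159.86, 180, 180, 180, 180].

### API

Orientations are given as a 3x3 rotation matrix whose columns are the frame's x, y, z axes.
In Python, from rig import bot, vision, hand_in gives the robot as it stands. The module is installed in compiled form; this text tells all that it offers.
- The arm moves only by the shell command python3 -m handwheel 'ROWS'. ROWS is JSON, a list of rows, each an object of numbers: "hand": the gripper's target within -1 to 1 (fully open at 1, half-way at 0, shut at -1); "dx", "dy", "dz": the shift along the world's x, y, z in cm; "wx", "wy", "wz": the turn, a rotation vector about the world's x, y, z in rad. In form: [{"hand": .., "dx": .., "dy": .., "dz": .., "wx": .., "wy": .., "wz": ..}, ...]. A call has 1 to 10 rows; each row shifts and turns the commanded pose from where the row before left it; what a row does not reach is not made up. A row lasts 1/10 s, in which the tool goes at most 50 mm and 8.59 degrees, less where a joint would pass 70% of its speed; a pose out of reach is approached as far as the arm can. A call with a gripper value outside its range is refused whole. The fingers move at their own pace and stop on an object; the grip force is fixed at half the most. Time passes only in rows, so rows that do not move let the fingers close. It gives the time, the measured TCP pose, the force and the opening at its end, in the units of the state.
- bot.read_state(): the state, without advancing time (a new reading comes with each control period).
- vision.capture(name): name is "scene" or "side" or "wrist"; returns (picture, depth): 400x640x3 uint8, red, green, blue; 400x640 float32, m along the optical axis (not along the pixel's ray), 0 where there is no reading.
- vision.get_calibration(name): a dict with "fx", "fy", "cx", "cy" (pixels), "rvec" (rotation vector, rad) and "tvec" (3), from world to camera coordinates, as OpenCV has them. Camera axes: x right, y down, z forward; pixel columns grow to the right and rows downward; lengths in m; the calibration is good to about 2 mm. The wrist camera is an equidistant fisheye: a pixel r from the principal point sees the ray r / f radians off the axis. A picture is of the moment at which its call begins: read the wrist's pose just before it. get_calibration takes no time and is no camera call; for the wrist camera it gives the pose at the moment of the call.
- hand_in(): hands the job in, once; it reports no verdict.
The state is a dict: "time_s": time; "joint_positions": joint angles; "qvel": joint speeds; "tau": joint torques, N m; "position": TCP position; "tcp_rot": TCP orientation; "force": force on the tool from outside, world axes, zero at the start; "moment": the same for the moment, N m; "opening": opening from 0.0 (shut) to 1.0 (fully open).
Only numpy, scipy, OpenCV 4.12 (cv2) and the standard library are available. Lean on these libraries where they do the work, as an engineer would, in place of code of your own. Each camera call takes 0.05 s, during which the arm holds its last target.

### The job

A small black block has dropped through one of the two windows of the work rest into the chip tray below. Pick up the hooked rod by its wooden handle, reach its hook under the overhanging ledge into the pull eye of that tray, and draw the tray out to its stop with the rod, leaving the other tray where it is and the block in its tray. Then let go of the rod, leaving it low at the bench, in the eye or out of it.

Things in the scene. Friction and masses are not known exactly. Their poses are not given: they have to be found in the camera images.
- rod_grip (a point): Centre of the hooked rod's wooden handle: a flat-sided block 100 mm long (x), 28 wide (y), 44 tall (z), standing on the bench, this point 22 mm up. x points to the hook, z up. An 8 mm steel rod leaves the handle's front 12 mm above this point's height and runs ahead to 190 mm from this point, where it bends down into the hook's pin. Tool 150 g. No other tool has a bent end.
- rod_tip (a point): Lower end of the hook's 8 mm thick vertical pin: 190 mm ahead (x) of the handle's centre and 20 mm below it, so 2 mm above the bench at the start. Axes as for the handle.
- eye (a point): Centre of the pull eye of the tray with the block: a flat-lying steel ring, hole 32 mm across, bar 6 mm thick (12 to 18 mm above the bench), open above and below, mid-way along the tray's front, 26 mm ahead of its front wall. x points into the work rest: the tray pulls out along -x; z up. At the start it is 28 to 43 mm in under the ledge's front edge.
- work_rest: Steel plate 190 mm deep (x) by 250 wide (y) on four corner posts, with two windows, one over each tray. Origin at bench level, mid-width; x points away from the front. The ledge's front edge is at x = -100 mm; plate 8 mm thick, underside 82 mm above the bench. Under the ledge before the trays, and on the bench in front of it, the way is clear.
- tray (a joint): How far the tray with the block is drawn out, in m: 0 to 0.015 at the start, 0.14 at its stop. It slides with a light friction of about 1.5 N and stays where it is left. The tray is an open aluminium pan 100 mm long, 90 wide, 40 tall.
- block (a point): Centre of the dropped block: black plastic with a brass top face, 30 x 40 x 25 mm, lying loose on the floor of its tray and seen from above through a window of the work rest. A like block lies on the open bench and does not matter.
- other_eye (a point): Centre of the pull eye of the other chip tray, which is empty; same shape and frame as the first. The trays lie side by side, their eyes 110 mm apart.
Mind the look-alikes: they are no part of the job. What is shaped like the part that bears block but purple is not meant.

How it is judged:
By the outcome, as a careful person would: the job done as asked, in the order asked, and still so for the second after the job is handed in, with the robot touching nothing.
It also fails if it takes over 38 s, if anything falls off the work surface, if the arm or the gripper's body presses on something with over 40 N, if the wrist force passes 120 N, or if a joint passes its speed limit or range.

## Working session

There is one attempt and no reset: what is moved stays moved. The work goes in short steps, Python scripts to look and compute and a shell command to move; the robot and the scene stay as the last step left them, time stands still between calls to the robot, and variables do not carry over. Pictures are saved under pics/ and viewed, and the job is handed in when it is done.

```bash
mkdir -p pics; python3 - <<'E'
from rig import bot, vision
import cv2,numpy as np
print(bot.read_state(), bot.hold_point_z)
for n in ["scene","side","wrist"]:
    p,d=vision.capture(n); cv2.imwrite(f"pics/{n}0.png",p[:,:,::-1]); np.save(f"pics/{n}0_d.npy",d)
    c=vision.get_calibration(n); print(n,c); np.save(f"pics/{n}0_c.npy",c,allow_pickle=True)
E
```

```text
{'time_s': 0.0, 'joint_positions': array([ 6.27670507e+01,  3.02791686e+01,  8.21562194e+01, -8.65217254e-04,
        6.76888758e+01, -1.02267334e+01]), 'qvel': array([ 0.06611887,  0.07687982, -0.08226226, -0.01804497, -0.03256312,
        0.08925569]), 'tau': array([-8.30719864e-05, -4.40043390e+01, -1.76590794e+01,  6.29841350e-02,
        5.83103439e-02, -1.62269948e-04]), 'position': array([0.18239612, 0.5969577 , 0.18967046]), 'tcp_rot': array([[-9.56274531e-01,  2.92468906e-01, -9.80046586e-04],
       [ 2.92470312e-01,  9.56272646e-01, -1.93479904e-03],
       [ 3.71323184e-04, -2.13683358e-03, -9.99997648e-01]]), 'force': array([ 0.46190372,  0.14811684, -0.53041392]), 'moment': array([-0.01148783, -0.04662622,  0.00708552]), 'opening': 0.9991531250957757} 0.0187
scene {'fx': 382.79268074725735, 'fy': 382.79268074725735, 'cx': 321.93076598019076, 'cy': 199.77526519759556, 'rvec': array([ 1.97898495,  1.62305853, -0.54856068]), 'tvec': array([-0.11296996, -0.37555468,  1.17040641])}
side {'fx': 404.144532118064, 'fy': 404.144532118064, 'cx': 321.64734129056393, 'cy': 200.91960630108872, 'rvec': array([ 0.96387215, -2.60948449,  0.90867811]), 'tvec': array([0.42717892, 0.27500216, 0.76315948])}
wrist {'fx': 309.70691628693146, 'fy': 309.70691628693146, 'cx': 320.78105104837755, 'cy': 200.50117690943244, 'rvec': array([-2.33998109, -1.73050623, -0.23638904]), 'tvec': array([-0.6239271 , -0.03307335,  0.39037207])}
```

View pics/scene0.png

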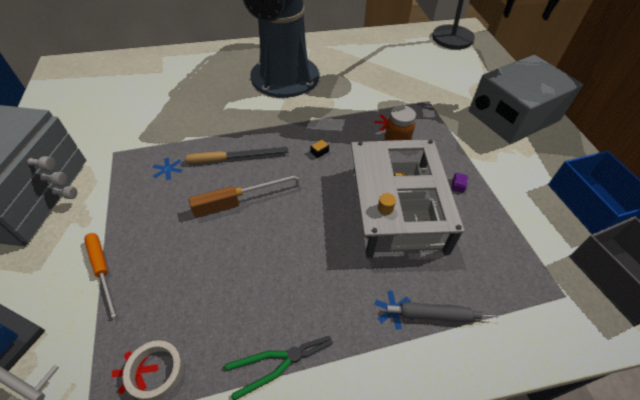

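View pics/side0.png

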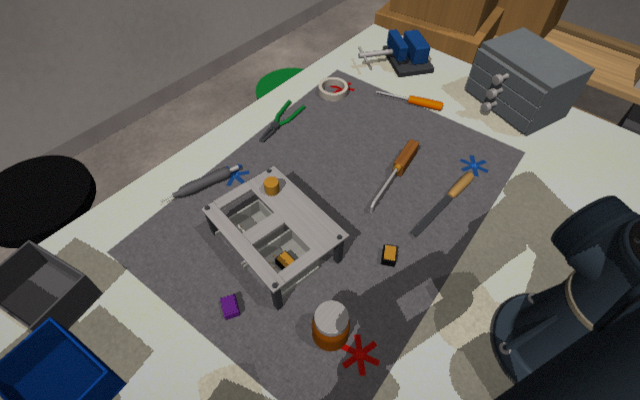

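View pics/wrist0.png

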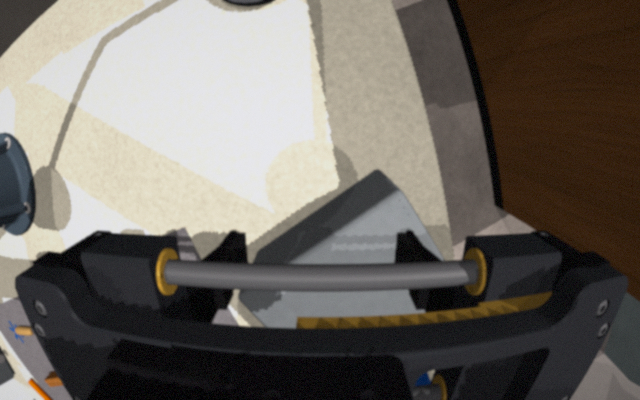

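```bash
cat > h.py <<'E'
import numpy as np,cv2
def cal(n,t="0"): return np.load(f"pics/{n}{t}_c.npy",allow_pickle=True).item()
def ray(c,uv):
    R=cv2.Rodrigues(c["rvec"])[0]; t=c["tvec"]
    x=np.array([(uv[0]-c["cx"])/c["fx"],(uv[1]-c["cy"])/c["fy"],1.])
    return -R.T@t, R.T@x
def onz(c,uv,z):
    o,d=ray(c,uv); return o+d*(z-o[2])/d[2]
def bydepth(c,uv,D):
    o,d=ray(c,uv); return o+d*D
def proj(c,P):
    return cv2.projectPoints(np.array(P,float).reshape(-1,3),c["rvec"],c["tvec"],np.array([[c["fx"],0,c["cx"]],[0,c["fy"],c["cy"]],[0,0,1]]),None)[0].reshape(-1,2)
def cloud(c,D):
    R=cv2.Rodrigues(c["rvec"])[0]
    v,u=np.mgrid[0:D.shape[0],0:D.shape[1]]
    X=np.stack([(u-c["cx"])/c["fx"]*D,(v-c["cy"])/c["fy"]*D,D],-1)
    return (X-c["tvec"])@R
E
python3 - <<'E'
from h import *
for n,(x0,y0,x1,y1) in {"scene":(340,130,480,260),"side":(190,150,360,310)}.items():
    p=cv2.imread(f"pics/{n}0.png"); q=cv2.resize(p[y0:y1,x0:x1],None,fx=4,fy=4,interpolation=cv2.INTER_CUBIC);q=cv2.convertScaleAbs(q,alpha=1.3,beta=15); print(q.shape); cv2.imwrite(f"pics/{n}_crop.png",q)
for n,(x0,y0,x1,y1) in {"scene":(150,130,320,230),"side":(350,120,520,260)}.items():
    p=cv2.imread(f"pics/{n}0.png"); q=cv2.resize(p[y0:y1,x0:x1],None,fx=4,fy=4,interpolation=cv2.INTER_CUBIC);q=cv2.convertScaleAbs(q,alpha=1.3,beta=15); print(q.shape); cv2.imwrite(f"pics/{n}_rod.png",q)
E
```

```text
(520, 560, 3)
(640, 680, 3)
(400, 680, 3)
(560, 680, 3)
```

View pics/scene_crop.png

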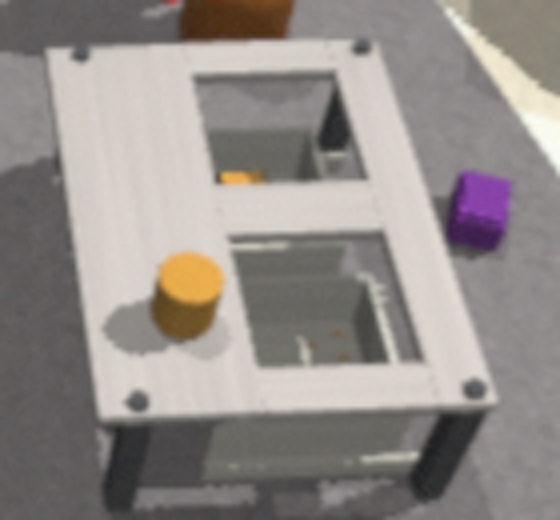

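View pics/side_crop.png

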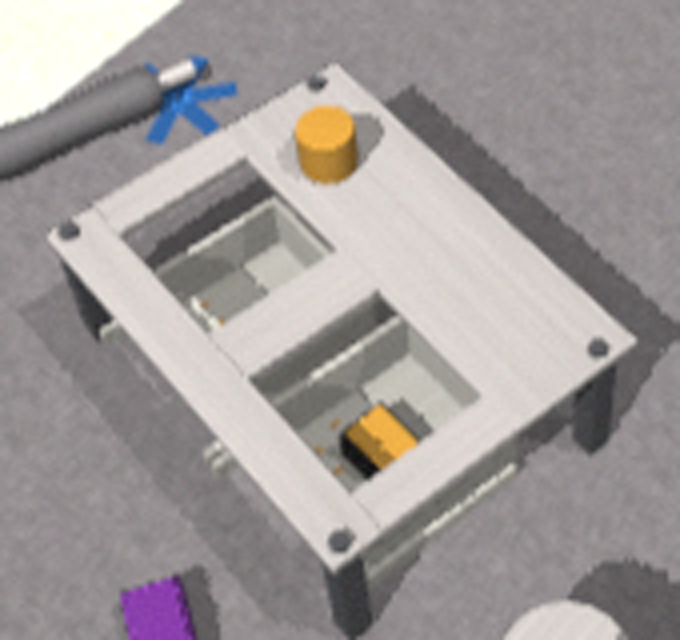

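View pics/scene_rod.png

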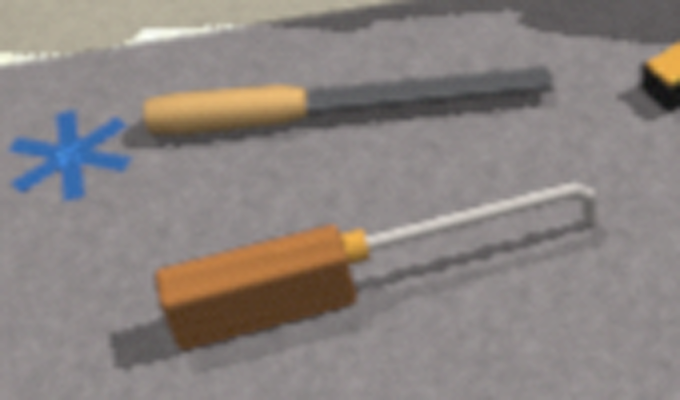

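View pics/side_rod.png

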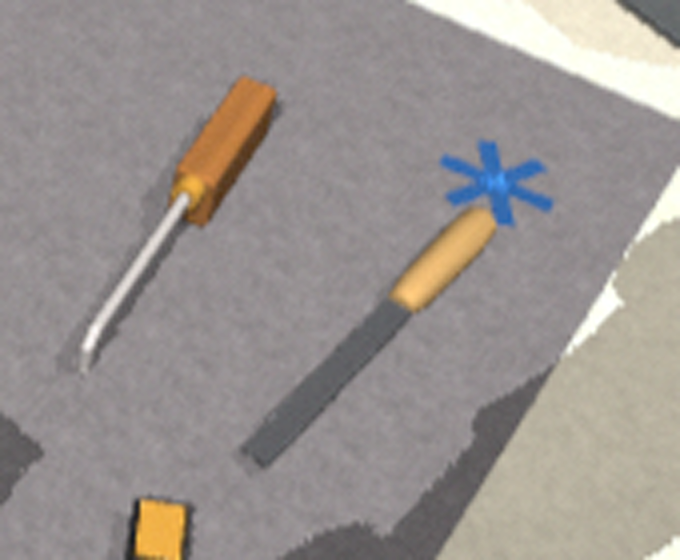

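```bash
python3 - <<'E'
from h import *
np.set_printoptions(precision=4,suppress=True)
s=cal("scene");w=cal("side")
S=lambda a,b,z: onz(s,(340+a/4-.375,130+b/4-.375),z)
W=lambda a,b,z: onz(w,(190+a/4-.375,150+b/4-.375),z)
A=[S(47,46,.09),S(378,40,.09),S(496,404,.09),S(101,416,.09)]
B=[W(637,342,.09),W(335,566,.09),W(49,237,.09),W(335,64,.09)]
print("corners scene",np.array(A));print("side",np.array(B))
for Q in (A,B):
    c=np.mean(Q,0); ax=(Q[1]-Q[0])+(Q[2]-Q[3]); print(c, np.degrees(np.arctan2(ax[1],ax[0])),[np.linalg.norm(Q[i]-Q[(i+1)%4]) for i in range(4)])
# block top
print("block",S(242,178,.03),W(382,437,.03))
S2=lambda a,b,z: onz(s,(150+a/4-.375,130+b/4-.375),z)
W2=lambda a,b,z: onz(w,(350+a/4-.375,120+b/4-.375),z)
# handle top corners z=.044
H=[S2(157,271,.044),S2(335,228,.044),S2(354,268,.044),S2(172,305,.044)]
print("handle",np.array(H),np.mean(H,0))
G=[W2(243,77,.044),W2(276,94,.044),W2(206,191,.044),W2(177,178,.044)]
print("handle side",np.array(G),np.mean(G,0))
print("rod bend top .038", S2(585,190,.034),W2(92,336,.034),"tip",S2(588,226,.002),W2(84,370,.002))
E
```

```text
corners scene [[0.4069 0.0987 0.09  ]
 [0.4372 0.2859 0.09  ]
 [0.6831 0.2459 0.09  ]
 [0.6541 0.0615 0.09  ]]
side [[0.4074 0.098  0.09  ]
 [0.4365 0.2821 0.09  ]
 [0.6796 0.2465 0.09  ]
 [0.6537 0.0613 0.09  ]]
[0.5453 0.173  0.09  ] 80.93049188863462 [np.float64(0.18962958819232512), np.float64(0.24918778729056307), np.float64(0.18662056435604982), np.float64(0.24988991487468715)]
[0.5443 0.172  0.09  ] 81.52716729835542 [np.float64(0.18645318058877153), np.float64(0.24564733303434544), np.float64(0.18701514687965526), np.float64(0.2490542896006605)]
block [0.4739 0.2028 0.03  ] [0.4928 0.1972 0.03  ]
handle [[ 0.4645 -0.2707  0.044 ]
 [ 0.452  -0.1759  0.044 ]
 [ 0.4822 -0.1676  0.044 ]
 [ 0.4893 -0.2628  0.044 ]] [ 0.472  -0.2192  0.044 ]
handle side [[ 0.4858 -0.2666  0.044 ]
 [ 0.4612 -0.2671  0.044 ]
 [ 0.4483 -0.1663  0.044 ]
 [ 0.4677 -0.1637  0.044 ]] [ 0.4658 -0.2159  0.044 ]
rod bend top .038 [ 0.4413 -0.0362  0.034 ] [ 0.4389 -0.037   0.034 ] tip [ 0.4411 -0.0356  0.002 ] [ 0.4395 -0.0359  0.002 ]
```

Hooked rod: brown block handle at scene (215,200) with a bent steel end at (297,182). The other long items, a file at (235,156), an orange screwdriver at (97,260) and a grey pen tool at (440,312), have no bend. The block sits in the tray under the window nearer the robot, scene (400,176) and side (287,260). The purple cube at (459,182) and the loose block at (320,148) are decoys. The crops confirm this, so I'm moving to the handle.

```bash
python3 -m handwheel '[{"hand":1,"dx":3.1,"dy":-3.5,"dz":0.5,"wz":-0.06},{"hand":1,"dx":3.1,"dy":-3.5,"dz":0.5,"wz":-0.06},{"hand":1,"dx":3.1,"dy":-3.5,"dz":0.5,"wz":-0.06},{"hand":1,"dx":3.1,"dy":-3.5,"dz":0.5,"wz":-0.06},{"hand":1,"dx":3.1,"dy":-3.5,"dz":0.5,"wz":-0.06},{"hand":1,"dx":3.1,"dy":-3.5,"wz":-0.06},{"hand":1,"dx":3.1,"dy":-3.5,"wz":-0.06},{"hand":1,"dx":0.5,"dy":-4.5,"wz":-0.06},{"hand":1,"dx":0.5,"dy":-4.5,"wz":-0.06},{"hand":1,"dx":0.5,"dy":-4.5,"wz":-0.06}]'
```

```text
invalid input
```

```bash
python3 -m handwheel '[{"hand":1,"dx":3.1,"dy":-3.5,"dz":0.5,"wx":0,"wy":0,"wz":-0.06},{"hand":1,"dx":3.1,"dy":-3.5,"dz":0.5,"wx":0,"wy":0,"wz":-0.06},{"hand":1,"dx":3.1,"dy":-3.5,"dz":0.5,"wx":0,"wy":0,"wz":-0.06},{"hand":1,"dx":3.1,"dy":-3.5,"dz":0.5,"wx":0,"wy":0,"wz":-0.06},{"hand":1,"dx":3.1,"dy":-3.5,"dz":0.5,"wx":0,"wy":0,"wz":-0.06},{"hand":1,"dx":3.1,"dy":-3.5,"dz":0,"wx":0,"wy":0,"wz":-0.06},{"hand":1,"dx":3.1,"dy":-3.5,"dz":0,"wx":0,"wy":0,"wz":-0.06},{"hand":1,"dx":0.5,"dy":-4.5,"dz":0,"wx":0,"wy":0,"wz":-0.06},{"hand":1,"dx":0.5,"dy":-4.5,"dz":0,"wx":0,"wy":0,"wz":-0.06},{"hand":1,"dx":0.5,"dy":-4.5,"dz":0,"wx":0,"wy":0,"wz":-0.06}]'
```

```text
time_s: 1.15
position: [0.4147, 0.2158, 0.2154]
tcp_rot: [[-0.622, 0.783, -0.0], [0.783, 0.622, -0.0], [0.0, -0.0, -1.0]]
force: [1.0, -0.1, 0.3]
opening: 0.997
```

```bash
python3 -m handwheel '[{"hand":1,"dx":0.54,"dy":-4.3,"dz":0,"wx":0,"wy":0,"wz":-0.053},{"hand":1,"dx":0.54,"dy":-4.3,"dz":0,"wx":0,"wy":0,"wz":-0.053},{"hand":1,"dx":0.54,"dy":-4.3,"dz":0,"wx":0,"wy":0,"wz":-0.053},{"hand":1,"dx":0.54,"dy":-4.3,"dz":0,"wx":0,"wy":0,"wz":-0.053},{"hand":1,"dx":0.54,"dy":-4.3,"dz":0,"wx":0,"wy":0,"wz":-0.053},{"hand":1,"dx":0.54,"dy":-4.3,"dz":-1,"wx":0,"wy":0,"wz":-0.053},{"hand":1,"dx":0.54,"dy":-4.3,"dz":-2,"wx":0,"wy":0,"wz":-0.053},{"hand":1,"dx":0.54,"dy":-4.3,"dz":-2,"wx":0,"wy":0,"wz":-0.053},{"hand":1,"dx":0.54,"dy":-4.3,"dz":-2,"wx":0,"wy":0,"wz":-0.053},{"hand":1,"dx":0.54,"dy":-4.3,"dz":-2,"wx":0,"wy":0,"wz":-0.053}]'; python3 -m handwheel '[{"hand":1,"dx":0,"dy":0,"dz":0,"wx":0,"wy":0,"wz":0}]'
cat > snap.py <<'E'
import sys
from rig import bot, vision
import cv2,numpy as np
t=sys.argv[1]
for n in sys.argv[2:]:
    c=vision.get_calibration(n);p,d=vision.capture(n); cv2.imwrite(f"pics/{n}{t}.png",p[:,:,::-1]); np.save(f"pics/{n}{t}_d.npy",d)
    np.save(f"pics/{n}{t}_c.npy",c,allow_pickle=True)
E
python3 snap.py 1 wrist
```

```text
time_s: 2.15
position: [0.4686, -0.2141, 0.1248]
tcp_rot: [[-0.141, 0.99, 0.0], [0.99, 0.141, 0.0], [0.0, 0.0, -1.0]]
force: [0.7, 0.0, 1.2]
opening: 0.999
time_s: 2.25
position: [0.4692, -0.2176, 0.1233]
tcp_rot: [[-0.138, 0.99, -0.001], [0.99, 0.138, -0.001], [-0.001, -0.001, -1.0]]
force: [-0.2, 0.3, 0.2]
opening: 1.004
```

View pics/wrist1.png

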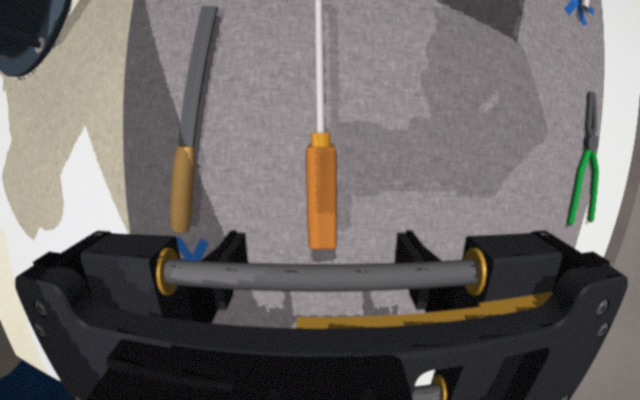

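```bash
cat >> h.py <<'E'
def fray(c,uv):
    R=cv2.Rodrigues(c["rvec"])[0]; t=c["tvec"]
    p=np.array([uv[0]-c["cx"],uv[1]-c["cy"]])/c["fx"]; r=np.hypot(*p)+1e-12
    x=np.array([p[0]/r*np.sin(r),p[1]/r*np.sin(r),np.cos(r)])
    return -R.T@t, R.T@x
def fonz(c,uv,z):
    o,d=fray(c,uv); return o+d*(z-o[2])/d[2]
E
python3 - <<'E'
from h import *
np.set_printoptions(precision=4,suppress=True)
c=cal("wrist","1")
print(fray(c,(c["cx"],c["cy"])))
a=fonz(c,(321,146),.044);b=fonz(c,(322,248),.044);print(a,b,(a+b)/2,np.linalg.norm(a-b),np.degrees(np.arctan2(*(a-b)[1::-1])))
print(fonz(c,(306,200),.044),fonz(c,(336,200),.044))
print(fonz(c,(319,5),.034))
E
```

```text
(array([ 0.46  , -0.1439,  0.3167]), array([ 0.0363, -0.2702, -0.9621]))
[ 0.4637 -0.1711  0.044 ] [ 0.478  -0.2676  0.044 ] [ 0.4708 -0.2193  0.044 ] 0.09750894348721123 98.44627763240214
[ 0.4568 -0.2219  0.044 ] [ 0.484  -0.2182  0.044 ]
[ 0.4437 -0.0404  0.034 ]
```

```bash
python3 -m handwheel '[{"hand":1,"dx":0.1,"dy":-0.1,"dz":-3.3,"wx":0,"wy":0,"wz":0},{"hand":1,"dx":0,"dy":0,"dz":-3,"wx":0,"wy":0,"wz":0},{"hand":1,"dx":0,"dy":0,"dz":-2.5,"wx":0,"wy":0,"wz":0},{"hand":1,"dx":0,"dy":0,"dz":-1.5,"wx":0,"wy":0,"wz":0},{"hand":1,"dx":0,"dy":0,"dz":-1,"wx":0,"wy":0,"wz":0},{"hand":1,"dx":0,"dy":0,"dz":0,"wx":0,"wy":0,"wz":0},{"hand":-1,"dx":0,"dy":0,"dz":0,"wx":0,"wy":0,"wz":0},{"hand":-1,"dx":0,"dy":0,"dz":0,"wx":0,"wy":0,"wz":0},{"hand":-1,"dx":0,"dy":0,"dz":0,"wx":0,"wy":0,"wz":0},{"hand":-1,"dx":0,"dy":0,"dz":0,"wx":0,"wy":0,"wz":0}]'; python3 -m handwheel '[{"hand":-1,"dx":0,"dy":0,"dz":0,"wx":0,"wy":0,"wz":0},{"hand":-1,"dx":0,"dy":0,"dz":0,"wx":0,"wy":0,"wz":0},{"hand":-1,"dx":0,"dy":0,"dz":0,"wx":0,"wy":0,"wz":0}]'
```

```text
time_s: 3.3
position: [0.4701, -0.2136, 0.0133]
tcp_rot: [[-0.143, 0.99, 0.001], [0.99, 0.143, -0.001], [-0.001, 0.001, -1.0]]
force: [0.2, -0.3, -0.1]
opening: 0.72
time_s: 3.6
position: [0.4697, -0.2134, 0.0127]
tcp_rot: [[-0.143, 0.99, 0.0], [0.99, 0.143, -0.0], [-0.0, 0.0, -1.0]]
force: [-0.9, 0.6, -0.2]
opening: 0.45
```

```bash
python3 -m handwheel '[{"hand":-1,"dx":0,"dy":0,"dz":0,"wx":0,"wy":0,"wz":0},{"hand":-1,"dx":0,"dy":0,"dz":0,"wx":0,"wy":0,"wz":0},{"hand":-1,"dx":0,"dy":0,"dz":0,"wx":0,"wy":0,"wz":0},{"hand":-1,"dx":0,"dy":0,"dz":0,"wx":0,"wy":0,"wz":0},{"hand":-1,"dx":0,"dy":0,"dz":0,"wx":0,"wy":0,"wz":0}]'; python3 -m handwheel '[{"hand":-1,"dx":0,"dy":0,"dz":1,"wx":0,"wy":0,"wz":0},{"hand":-1,"dx":0,"dy":0,"dz":1.5,"wx":0,"wy":0,"wz":0},{"hand":-1,"dx":0,"dy":0,"dz":0,"wx":0,"wy":0,"wz":0}]'
```

```text
time_s: 4.1
position: [0.4697, -0.2133, 0.0126]
tcp_rot: [[-0.144, 0.99, -0.0], [0.99, 0.144, 0.0], [0.0, -0.0, -1.0]]
force: [-0.7, -0.0, 0.8]
opening: 0.029
time_s: 4.4
position: [0.471, -0.2142, 0.0395]
tcp_rot: [[-0.144, 0.99, 0.003], [0.99, 0.144, -0.002], [-0.003, 0.003, -1.0]]
force: [-0.7, -0.5, 0.5]
opening: 0.004
```

Jaws shut fully, so the grasp missed. I'll look before doing anything else.

```bash
python3 snap.py 2 wrist side scene
```

```text
(no output)
```

View pics/wrist2.png

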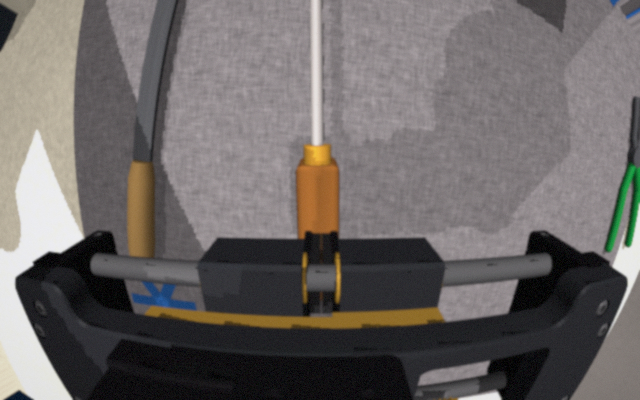

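View pics/side2.png

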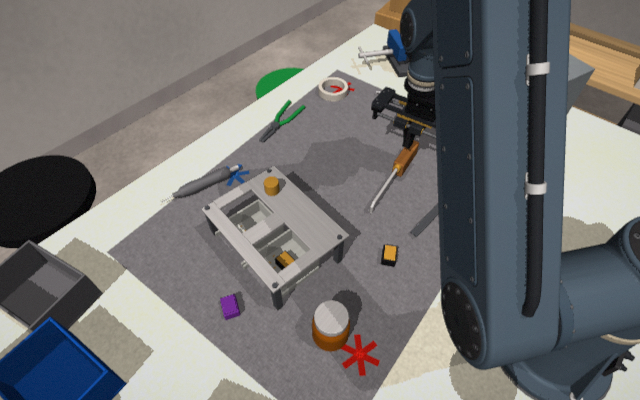

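View pics/scene2.png

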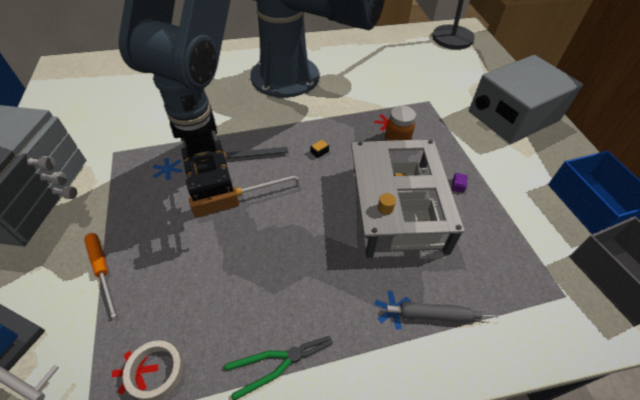

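```bash
python3 - <<'E'
from h import *
from rig import bot
np.set_printoptions(precision=4,suppress=True)
st=bot.read_state();P=st["position"];print(P,st["joint_positions"],st["opening"])
for n,b in (("scene",(150,100,310,230)),("side",(340,60,480,200))):
    c=cal(n,"2");im=cv2.imread(f"pics/{n}2.png");x0,y0,x1,y1=b
    q=cv2.resize(im[y0:y1,x0:x1],None,fx=4,fy=4,interpolation=cv2.INTER_CUBIC);q=cv2.convertScaleAbs(q,alpha=1.5,beta=25)
    for pt,col in ((P,(0,0,255)),([.4706,-.219,.044],(0,255,0)),(P+[0,0,.05],(255,0,255))):
        u=proj(c,pt)[0];print(n,u);cv2.circle(q,tuple(int(v) for v in (u-[x0,y0]+.375)*4),4,col,-1)
    cv2.imwrite(f"pics/{n}2c.png",q)
E
```

```text
[ 0.4698 -0.2133  0.0378] [-36.8476  35.8564 104.9204   0.0002  39.2027 -45.0981] 0.01004280300678213
scene [216.8343 197.1231]
scene [213.5767 196.0067]
scene [211.9625 181.9131]
side [403.8719 154.5942]
side [405.2524 151.4789]
side [407.4136 140.0034]
```

View pics/scene2c.png

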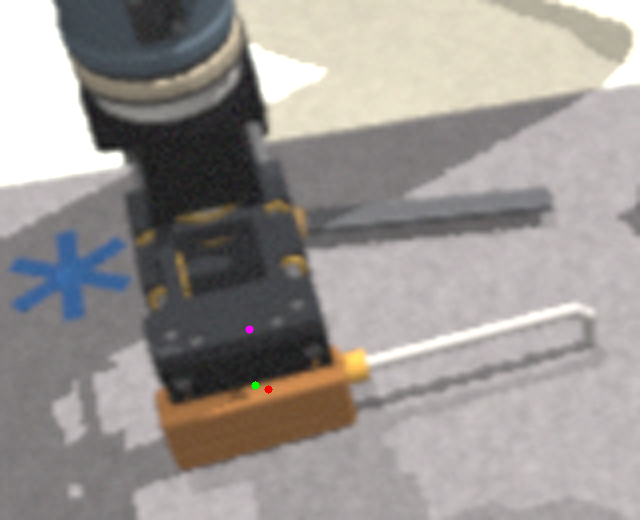

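View pics/side2c.png

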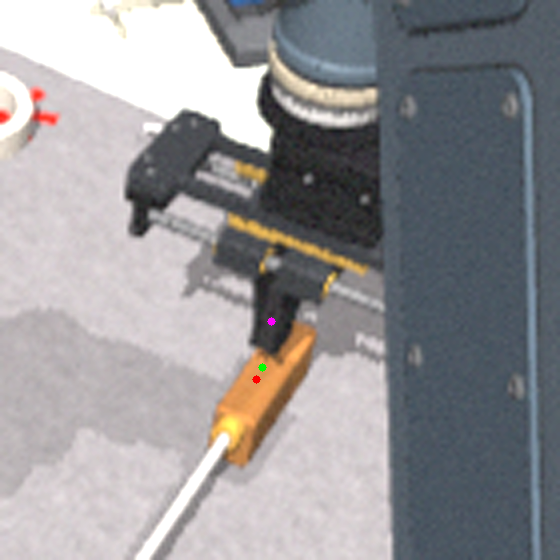

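```bash
python3 - <<'E'
from h import *
np.set_printoptions(precision=3,suppress=True)
for n,pts in (("side",[(408,135),(408,140),(407,145),(407,148),(410,145),(404,150),(402,156),(412,147),(397,165)]),("scene",[(200,185),(215,185),(200,195),(212,190),(220,192),(210,205),(205,200)])):
    c=cal(n,"2");D=np.load(f"pics/{n}2_d.npy");im=cv2.imread(f"pics/{n}2.png")
    for u in pts: print(n,u,im[u[1],u[0]],bydepth(c,u,D[u[1],u[0]]))
    # dark points within gripper region
    X=cloud(c,D);m=(im.max(2)<60)&(D>0)&(abs(X[...,0]-.47)<.03)&(abs(X[...,1]+.215)<.05)&(X[...,2]>.01)&(X[...,2]<.15)
    z=X[m];print(n,len(z)); o=z[np.argsort(z[:,2])][:12];print(o)
E
```

```text
side (408, 135) [24 21 23] [ 0.469 -0.208  0.108]
side (408, 140) [28 27 27] [ 0.466 -0.207  0.095]
side (407, 145) [26 25 29] [ 0.466 -0.209  0.077]
side (407, 148) [20 30 41] [ 0.473 -0.23   0.046]
side (410, 145) [ 9 10 11] [ 0.46  -0.212  0.078]
side (404, 150) [ 45  88 138] [ 0.476 -0.221  0.044]
side (402, 156) [ 44  85 134] [ 0.468 -0.2    0.044]
side (412, 147) [ 32  67 106] [ 0.466 -0.242  0.046]
side (397, 165) [ 52 148 207] [ 0.461 -0.167  0.043]
side 220
[[ 0.451 -0.198  0.014]
 [ 0.452 -0.208  0.016]
 [ 0.45  -0.19   0.018]
 [ 0.453 -0.208  0.019]
 [ 0.45  -0.194  0.021]
 [ 0.456 -0.226  0.021]
 [ 0.451 -0.196  0.03 ]
 [ 0.472 -0.244  0.044]
 [ 0.472 -0.248  0.044]
 [ 0.474 -0.255  0.045]
 [ 0.47  -0.234  0.046]
 [ 0.473 -0.23   0.046]]
scene (200, 185) [42 41 40] [ 0.564 -0.216  0.186]
scene (215, 185) [14 13 10] [ 0.562 -0.192  0.179]
scene (200, 195) [7 6 5] [ 0.559 -0.223  0.155]
scene (212, 190) [4 4 2] [ 0.554 -0.201  0.158]
scene (220, 192) [10  9  8] [ 0.552 -0.189  0.147]
scene (210, 205) [19 39 62] [ 0.484 -0.229  0.032]
scene (205, 200) [29 58 93] [ 0.478 -0.237  0.044]
scene 96
[[ 0.475 -0.177  0.011]
 [ 0.486 -0.249  0.011]
 [ 0.48  -0.212  0.011]
 [ 0.485 -0.24   0.011]
 [ 0.474 -0.183  0.012]
 [ 0.478 -0.192  0.012]
 [ 0.488 -0.259  0.012]
 [ 0.479 -0.203  0.012]
 [ 0.485 -0.233  0.012]
 [ 0.477 -0.186  0.013]
 [ 0.476 -0.179  0.013]
 [ 0.487 -0.251  0.013]]
```

```bash
python3 - <<'E'
from h import *
from rig import bot,vision
np.set_printoptions(precision=4,suppress=True)
st=bot.read_state();print(st["position"],bot.hold_point_z)
for t in "12":
    c=cal("wrist",t);D=np.load(f"pics/wrist{t}_d.npy")
    def pt(u):
        o,d=fray(c,u);R=cv2.Rodrigues(c["rvec"])[0];return o+d*D[u[1],u[0]]/(R@d)[2]
    print(t,"cam",fray(c,(c["cx"],c["cy"]))[0])
    for u in ([(321,150),(321,200),(321,240),(250,150),(400,100),(235,240),(408,240),(228,300)] if t=="1" else [(318,170),(318,200),(318,230),(400,150),(312,250),(330,245),(322,290),(322,310)]): print(u,D[u[1],u[0]],pt(u))
# fingers' real position from side/scene cameras: gripper body height
for n in ("scene","side"):
    c=cal(n,"2");D=np.load(f"pics/{n}2_d.npy");X=cloud(c,D);im=cv2.imread(f"pics/{n}2.png")
    m=(D>0)&(im.max(2)<70)&(abs(X[...,0]-.47)<.12)&(abs(X[...,1]+.215)<.12)&(X[...,2]>.05)&(X[...,2]<.3)
    h,e=np.histogram(X[m][:,2],bins=25,range=(.05,.3));print(n,list(zip(e.round(3),h)))
E
```

```text
[ 0.4698 -0.2133  0.0378] 0.0187
1 cam [ 0.46   -0.1439  0.3167]
(321, 150) 0.27194825 [ 0.4642 -0.1748  0.0429]
(321, 200) 0.28448623 [ 0.4705 -0.2204  0.0429]
(321, 240) 0.29493722 [ 0.4759 -0.2597  0.0433]
(250, 150) 0.3123215 [ 0.3918 -0.1885  0.002 ]
(400, 100) 0.3012557 [ 0.5382 -0.1153 -0.0015]
(235, 240) 0.16251813 [ 0.4227 -0.2146  0.1662]
(408, 240) 0.16188008 [ 0.5153 -0.2016  0.1667]
(228, 300) 0.13587303 [ 0.428  -0.2311  0.1988]
2 cam [ 0.4606 -0.1404  0.2328]
(318, 170) 0.19297513 [ 0.4643 -0.1749  0.042 ]
(318, 200) 0.19641235 [ 0.467  -0.1936  0.0438]
(318, 230) 0.2028675 [ 0.4699 -0.2141  0.043 ]
(400, 150) 0.23039672 [ 0.5251 -0.1573  0.0007]
(312, 250) 0.15168633 [ 0.466  -0.2054  0.0936]
(330, 245) 0.15835617 [ 0.475  -0.2045  0.0868]
(322, 290) 0.08526257 [ 0.468  -0.1876  0.1578]
(322, 310) 0.13051903 [ 0.4732 -0.2216  0.1205]
scene [(np.float64(0.05), np.int64(0)), (np.float64(0.06), np.int64(0)), (np.float64(0.07), np.int64(0)), (np.float64(0.08), np.int64(0)), (np.float64(0.09), np.int64(0)), (np.float64(0.1), np.int64(0)), (np.float64(0.11), np.int64(0)), (
[... 779 characters left out ...]
, np.int64(27)), (np.float64(0.1), np.int64(36)), (np.float64(0.11), np.int64(39)), (np.float64(0.12), np.int64(15)), (np.float64(0.13), np.int64(5)), (np.float64(0.14), np.int64(69)), (np.float64(0.15), np.int64(126)), (np.float64(0.16), np.int64(164)), (np.float64(0.17), np.int64(188)), (np.float64(0.18), np.int64(484)), (np.float64(0.19), np.int64(130)), (np.float64(0.2), np.int64(127)), (np.float64(0.21), np.int64(113)), (np.float64(0.22), np.int64(3)), (np.float64(0.23), np.int64(96)), (np.float64(0.24), np.int64(188)), (np.float64(0.25), np.int64(99)), (np.float64(0.26), np.int64(29)), (np.float64(0.27), np.int64(33)), (np.float64(0.28), np.int64(41)), (np.float64(0.29), np.int64(46))]
```

The wrist, side and depth views agree that the closed fingertips are really at z≈0.070 while the reported TCP is 0.038. The tool's reported z is therefore about 32 mm low, and the jaws shut above the handle. The rod has not moved. I'll reopen and go lower, allowing for this.

```bash
python3 -m handwheel '[{"hand":1,"dx":0,"dy":-0.2,"dz":0,"wx":0,"wy":0,"wz":0},{"hand":1,"dx":0,"dy":-0.2,"dz":0,"wx":0,"wy":0,"wz":0},{"hand":1,"dx":0,"dy":0,"dz":0,"wx":0,"wy":0,"wz":0},{"hand":1,"dx":0,"dy":0,"dz":0,"wx":0,"wy":0,"wz":0},{"hand":1,"dx":0,"dy":0,"dz":0,"wx":0,"wy":0,"wz":0},{"hand":1,"dx":0,"dy":0,"dz":0,"wx":0,"wy":0,"wz":0},{"hand":1,"dx":0,"dy":0,"dz":0,"wx":0,"wy":0,"wz":0},{"hand":1,"dx":0,"dy":0,"dz":0,"wx":0,"wy":0,"wz":0},{"hand":1,"dx":0,"dy":0,"dz":0,"wx":0,"wy":0,"wz":0}]'; python3 snap.py 3 wrist; python3 - <<'E'
from h import *
from rig import bot
np.set_printoptions(precision=4,suppress=True)
print(bot.read_state()["position"])
c=cal("wrist","3");D=np.load("pics/wrist3_d.npy")
for u in [(235,240),(230,240),(408,240),(412,240),(240,235),(404,235)]:
    o,d=fray(c,u);R=cv2.Rodrigues(c["rvec"])[0];print(u,o+d*D[u[1],u[0]]/(R@d)[2])
E
```

```text
time_s: 5.45
position: [0.4698, -0.2173, 0.0377]
tcp_rot: [[-0.144, 0.99, 0.0], [0.99, 0.144, -0.0], [-0.0, -0.0, -1.0]]
force: [0.5, 0.1, 0.1]
opening: 0.742
[ 0.4698 -0.2173  0.0377]
(235, 240) [ 0.4036 -0.2523  0.0005]
(230, 240) [ 0.3991 -0.2534 -0.0003]
(408, 240) [ 0.5454 -0.2315  0.0015]
(412, 240) [ 0.5493 -0.2314  0.0004]
(240, 235) [ 0.4077 -0.247   0.0006]
(404, 235) [ 0.541  -0.2277  0.0011]
```

View pics/wrist3.png

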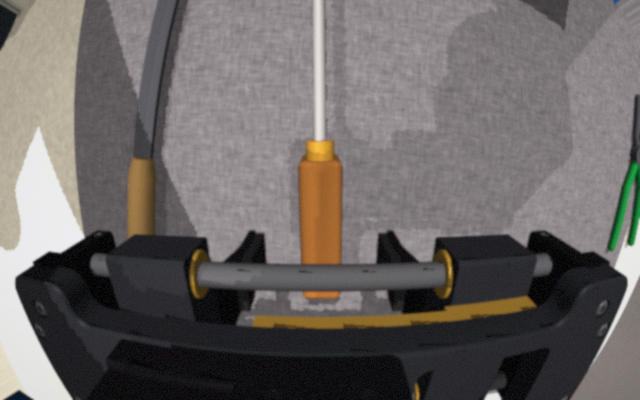

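```bash
python3 -m handwheel '[{"hand":1,"dx":0,"dy":0,"dz":-2,"wx":0,"wy":0,"wz":0},{"hand":1,"dx":0,"dy":0,"dz":-1.5,"wx":0,"wy":0,"wz":0},{"hand":1,"dx":0,"dy":0,"dz":-1,"wx":0,"wy":0,"wz":0},{"hand":1,"dx":0,"dy":0,"dz":0,"wx":0,"wy":0,"wz":0}]'; python3 snap.py 4 side scene;  python3 - <<'E'
from h import *
np.set_printoptions(precision=3,suppress=True)
c=cal("side","4");D=np.load("pics/side4_d.npy");X=cloud(c,D);im=cv2.imread("pics/side4.png")
m=(D>0)&(im.max(2)<70)&(abs(X[...,0]-.47)<.07)&(abs(X[...,1]+.215)<.03)&(X[...,2]>.006)&(X[...,2]<.12)
h,e=np.histogram(X[m][:,2],bins=23,range=(.005,.12));print(list(zip(e.round(3).tolist(),h.tolist())))
q=cv2.resize(im[80:180,330:470],None,fx=5,fy=5,interpolation=cv2.INTER_CUBIC);cv2.imwrite("pics/side4c.png",cv2.convertScaleAbs(q,alpha=1.5,beta=20))
E
```

```text
time_s: 5.9
position: [0.4689, -0.2168, -0.0085]
tcp_rot: [[-0.143, 0.99, -0.002], [0.99, 0.143, 0.002], [0.002, -0.002, -1.0]]
force: [0.3, -0.7, 1.1]
opening: 0.994
[(0.005, 2), (0.01, 8), (0.015, 9), (0.02, 16), (0.025, 18), (0.03, 24), (0.035, 12), (0.04, 13), (0.045, 16), (0.05, 15), (0.055, 19), (0.06, 15), (0.065, 18), (0.07, 21), (0.075, 8), (0.08, 5), (0.085, 3), (0.09, 2), (0.095, 4), (0.1, 13), (0.105, 18), (0.11, 15), (0.115, 93)]
```

View pics/side4c.png

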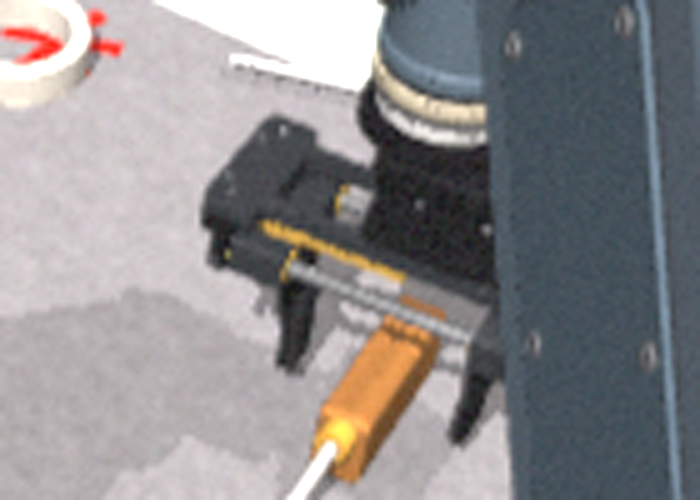

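```bash
python3 -m handwheel '[{"hand":1,"dx":0,"dy":0,"dz":-0.6,"wx":0,"wy":0,"wz":0},{"hand":1,"dx":0,"dy":0,"dz":-0.3,"wx":0,"wy":0,"wz":0},{"hand":-1,"dx":0,"dy":0,"dz":0,"wx":0,"wy":0,"wz":0},{"hand":-1,"dx":0,"dy":0,"dz":0,"wx":0,"wy":0,"wz":0},{"hand":-1,"dx":0,"dy":0,"dz":0,"wx":0,"wy":0,"wz":0},{"hand":-1,"dx":0,"dy":0,"dz":0,"wx":0,"wy":0,"wz":0},{"hand":-1,"dx":0,"dy":0,"dz":0,"wx":0,"wy":0,"wz":0},{"hand":-1,"dx":0,"dy":0,"dz":0,"wx":0,"wy":0,"wz":0},{"hand":-1,"dx":0,"dy":0,"dz":0,"wx":0,"wy":0,"wz":0},{"hand":-1,"dx":0,"dy":0,"dz":0,"wx":0,"wy":0,"wz":0}]';python3 -m handwheel '[{"hand":-1,"dx":0,"dy":0,"dz":0,"wx":0,"wy":0,"wz":0},{"hand":-1,"dx":0,"dy":0,"dz":0,"wx":0,"wy":0,"wz":0},{"hand":-1,"dx":0,"dy":0,"dz":0,"wx":0,"wy":0,"wz":0}]'
```

```text
time_s: 7.0
position: [0.4698, -0.2173, -0.0163]
tcp_rot: [[-0.144, 0.99, 0.0], [0.99, 0.144, -0.0], [-0.0, 0.0, -1.0]]
force: [-0.5, 0.1, 0.6]
opening: 0.356
time_s: 7.3
position: [0.4697, -0.2173, -0.0163]
tcp_rot: [[-0.144, 0.99, -0.0], [0.99, 0.144, 0.0], [0.0, -0.0, -1.0]]
force: [0.5, 0.1, -0.4]
opening: 0.32
```

Gripped (28 mm opening). Next: lift, turn in line with the pull axis, stage just in front of the ledge and look at the eye.

```bash
python3 -m handwheel '[{"hand":-1,"dx":0,"dy":0,"dz":1,"wx":0,"wy":0,"wz":0},{"hand":-1,"dx":0,"dy":0,"dz":1.7,"wx":0,"wy":0,"wz":0},{"hand":-1,"dx":-0.4,"dy":1.4,"dz":0,"wx":0,"wy":0,"wz":-0.05},{"hand":-1,"dx":-0.4,"dy":1.4,"dz":0,"wx":0,"wy":0,"wz":-0.05},{"hand":-1,"dx":-0.4,"dy":1.4,"dz":0,"wx":0,"wy":0,"wz":-0.05},{"hand":-1,"dx":-0.4,"dy":1.4,"dz":0,"wx":0,"wy":0,"wz":-0.05},{"hand":-1,"dx":-0.4,"dy":1.4,"dz":0,"wx":0,"wy":0,"wz":-0.05},{"hand":-1,"dx":-0.4,"dy":1.4,"dz":0,"wx":0,"wy":0,"wz":-0.05},{"hand":-1,"dx":-0.2,"dy":1.4,"dz":0,"wx":0,"wy":0,"wz":0},{"hand":-1,"dx":0,"dy":0,"dz":0,"wx":0,"wy":0,"wz":0}]';python3 snap.py 5 wrist scene side
```

```text
time_s: 8.3
position: [0.4426, -0.1174, 0.0109]
tcp_rot: [[0.152, 0.988, -0.002], [0.988, -0.152, 0.001], [0.001, -0.002, -1.0]]
force: [-0.1, 0.3, -1.4]
opening: 0.32
```

View pics/wrist5.png

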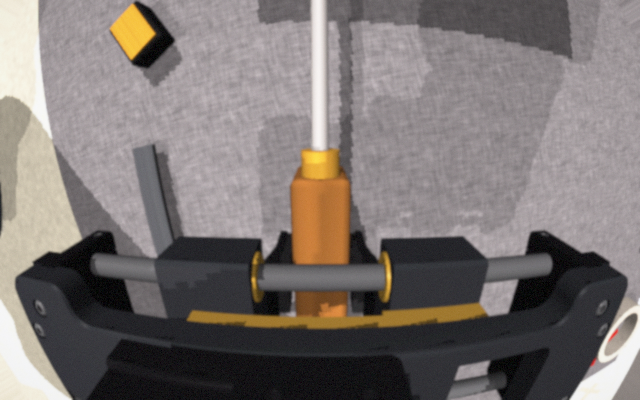

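View pics/scene5.png

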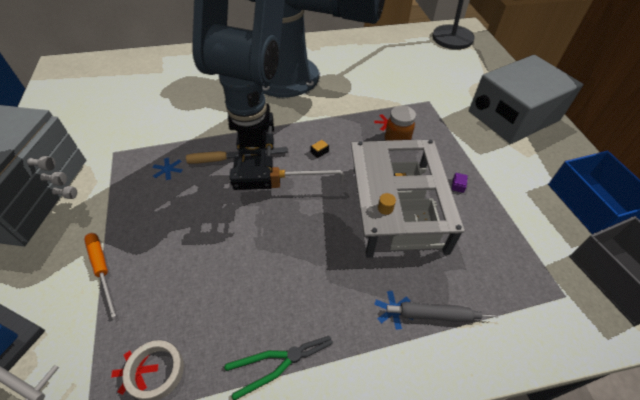

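View pics/side5.png

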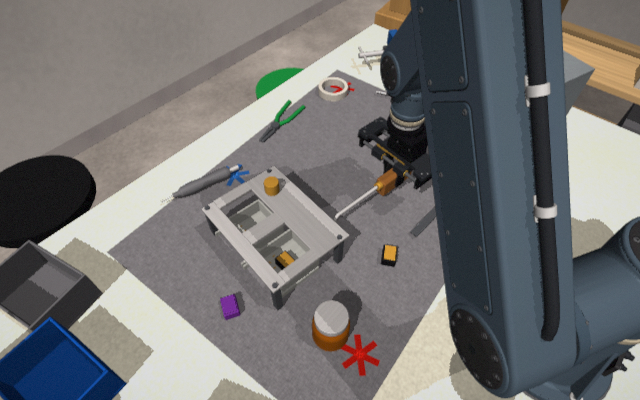

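```bash
python3 - <<'E'
from h import *
for n,b in (("side",(225,190,325,285)),("scene",(345,135,465,215))):
    im=cv2.imread(f"pics/{n}5.png");x0,y0,x1,y1=b
    q=cv2.resize(im[y0:y1,x0:x1],None,fx=6,fy=6,interpolation=cv2.INTER_CUBIC);cv2.imwrite(f"pics/{n}5t.png",cv2.convertScaleAbs(q,alpha=1.5,beta=10))
u=np.array([np.cos(np.radians(81.2)),np.sin(np.radians(81.2))]);v=np.array([-u[1],u[0]])
O=np.array([.5448,.1725])+.005*u
c=cal("side","5");D=sum(np.load(f"pics/side{t}_d.npy") for t in "0")
X=cloud(c,np.load("pics/side5_d.npy"))
def rest(P): 
    d=P[...,:2]-O; return np.stack([d@u,d@v,P[...,2]],-1)
Q=rest(X)
np.set_printoptions(precision=3,suppress=True)
# map of tray depth points within block window
m=(Q[...,2]>.030)&(Q[...,2]<.055)&(Q[...,0]>-.1)&(Q[...,0]<.1)&(abs(Q[...,1])<.12)
vv,uu=np.nonzero(m)
for a,b in list(zip(uu,vv))[::6]: print((a,b),Q[b,a])
E
```

```text
(np.int64(257), np.int64(199)) [-0.03  -0.101  0.046]
(np.int64(259), np.int64(200)) [-0.033 -0.097  0.044]
(np.int64(259), np.int64(201)) [-0.031 -0.095  0.044]
(np.int64(256), np.int64(202)) [-0.025 -0.098  0.043]
(np.int64(251), np.int64(203)) [-0.014 -0.101  0.045]
(np.int64(257), np.int64(203)) [-0.027 -0.098  0.037]
(np.int64(249), np.int64(204)) [-0.008 -0.1    0.047]
(np.int64(255), np.int64(204)) [-0.022 -0.099  0.036]
(np.int64(261), np.int64(204)) [-0.029 -0.084  0.045]
(np.int64(250), np.int64(205)) [-0.009 -0.098  0.045]
(np.int64(260), np.int64(205)) [-0.03  -0.092  0.032]
(np.int64(247), np.int64(206)) [-0.001 -0.099  0.046]
(np.int64(253), np.int64(206)) [-0.016 -0.098  0.035]
(np.int64(264), np.int64(206)) [-0.032 -0.077  0.043]
(np.int64(248), np.int64(207)) [-0.003 -0.098  0.042]
(np.int64(262), np.int64(207)) [-0.03  -0.084  0.034]
(np.int64(244), np.int64(208)) [ 0.006 -0.1    0.044]
(np.int64(250), np.int64(208)) [-0.007 -0.098  0.035]
(np.int64(266), np.int64(208)) [-0.031 -0.068  0.044]
(np.int64(245), np.int64(209)) [ 0.005 -0.098  0.041]
(np.int64(264), np.i
[... 5066 characters left out ...]
), np.int64(260)) [0.013 0.06  0.034]
(np.int64(292), np.int64(260)) [0.003 0.068 0.033]
(np.int64(281), np.int64(261)) [0.022 0.056 0.034]
(np.int64(287), np.int64(261)) [0.014 0.065 0.037]
(np.int64(279), np.int64(262)) [0.027 0.054 0.033]
(np.int64(285), np.int64(262)) [0.018 0.063 0.035]
(np.int64(291), np.int64(262)) [0.008 0.07  0.033]
(np.int64(287), np.int64(263)) [0.016 0.067 0.034]
(np.int64(283), np.int64(264)) [0.023 0.063 0.032]
(np.int64(282), np.int64(265)) [0.026 0.063 0.032]
(np.int64(282), np.int64(266)) [0.027 0.065 0.031]
(np.int64(272), np.int64(296)) [0.085 0.112 0.048]
(np.int64(272), np.int64(299)) [0.085 0.109 0.03 ]
(np.int64(275), np.int64(302)) [0.085 0.119 0.033]
```

View pics/side5t.png

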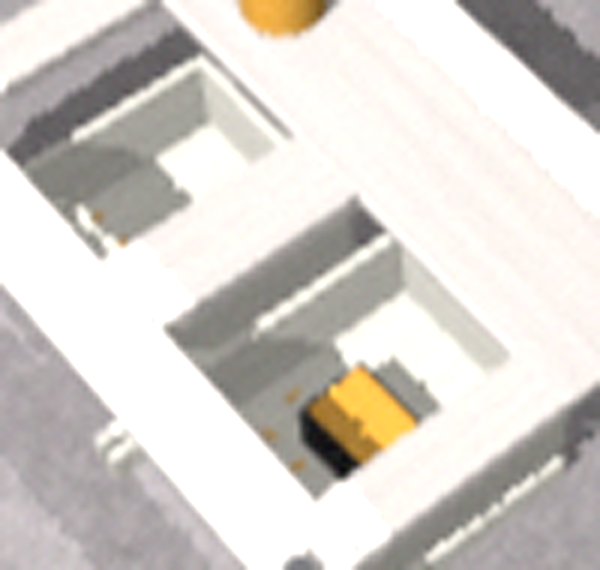

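View pics/scene5t.png

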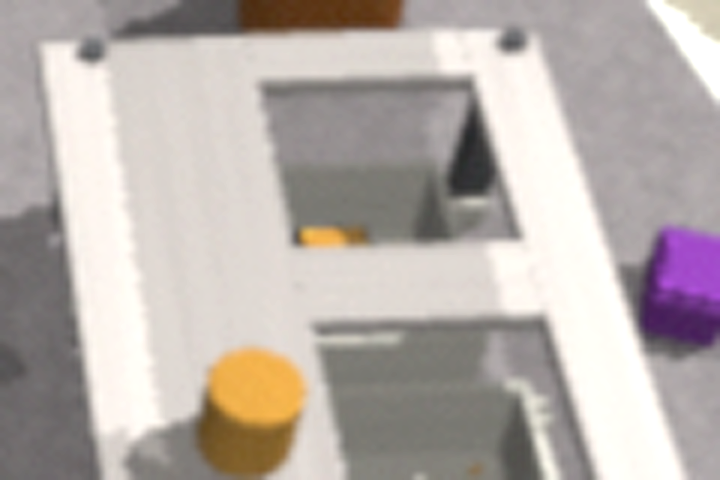

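```bash
python3 - <<'E'
from h import *
for n,b in (("side",(320,165,420,240)),("scene",(260,140,370,215))):
    im=cv2.imread(f"pics/{n}5.png");x0,y0,x1,y1=b;c=cal(n,"5")
    q=cv2.resize(im[y0:y1,x0:x1],None,fx=6,fy=6,interpolation=cv2.INTER_CUBIC)
    for z,col in ((.029,(0,0,255)),(.061,(0,255,0))):
        p=proj(c,[.4712,.0683,z])[0];print(n,z,p);cv2.circle(q,tuple(int(a) for a in (p-[x0,y0]+.4)*6),3,col,-1)
    cv2.imwrite(f"pics/{n}5r.png",q)
E
```

```text
side 0.029 [332.5372811 225.9876231]
side 0.061 [333.02939123 217.50721402]
scene 0.029 [343.41967214 181.78489752]
scene 0.061 [344.2684251  172.26759658]
```

View pics/side5r.png

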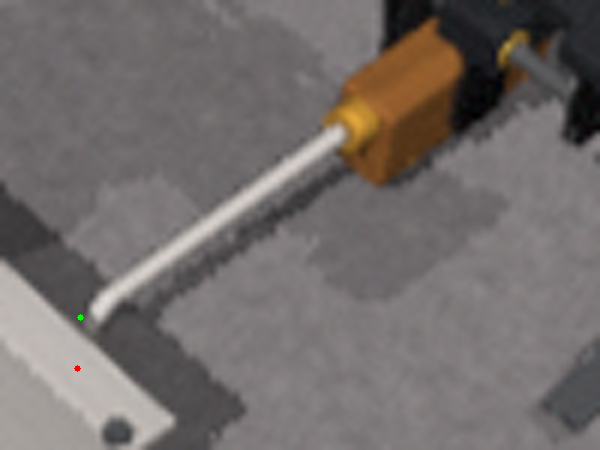

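View pics/scene5r.png

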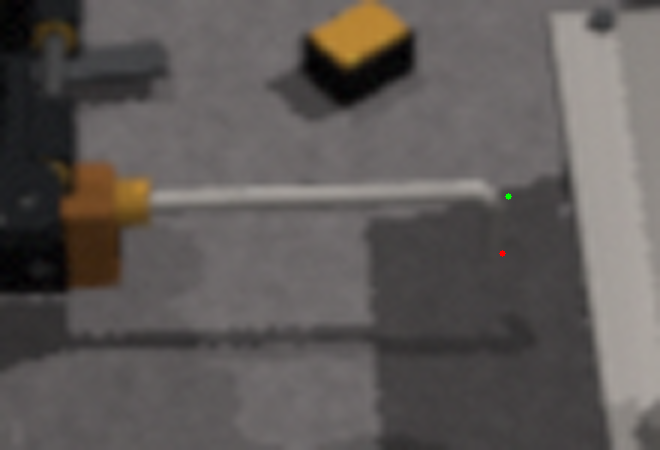

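```bash
python3 - <<'E'
from h import *
from rig import bot
np.set_printoptions(precision=4,suppress=True)
cs,cw=cal("scene","5"),cal("side","5")
def P(c): return np.array([[c["fx"],0,c["cx"]],[0,c["fy"],c["cy"]],[0,0,1]])@np.hstack([cv2.Rodrigues(c["rvec"])[0],c["tvec"].reshape(3,1)])
def tri(a,b):
    X=cv2.triangulatePoints(P(cs),P(cw),np.array(a,float).reshape(2,1),np.array(b,float).reshape(2,1))[:,0];X=X[:3]/X[3]
    return X,proj(cs,X)[0]-a,proj(cw,X)[0]-b
S=lambda a,b:(260+a/6-.42,140+b/6-.42)
W=lambda a,b:(320+a/6-.42,165+b/6-.42)
print("bend",tri(S(487,190),W(98,302)))
print("rod base",tri(S(151,199),W(337,136)))
st=bot.read_state();print(st["position"],st["tcp_rot"][:,0])
for z in(.055,.06,.065,.07):print(z,onz(cs,S(487,190),z),onz(cw,W(98,302),z))
for n,c in(("scene",cs),("side",cw)):
    X=cloud(c,np.load(f"pics/{n}5_d.npy"));
    m=(X[...,2]>.045)&(X[...,2]<.08)&(X[...,0]>.44)&(X[...,0]<.49)&(X[...,1]>-.05)&(X[...,1]<.078)
    Y=X[m];Y=Y[np.argsort(Y[:,1])];print(n,len(Y),Y[::max(1,len(Y)//12)],Y[-4:])
E
```

```text
bend (array([0.4695, 0.0606, 0.064 ]), array([0.038 , 0.0188]), array([ 0.0363, -0.0144]))
rod base (array([ 0.4503, -0.0605,  0.0628]), array([0.3053, 0.1818]), array([ 0.2726, -0.1408]))
[ 0.4446 -0.1199  0.0109] [ 0.1545  0.988  -0.0007]
0.055 [0.4614 0.0629 0.055 ] [0.4734 0.0553 0.055 ]
0.06 [0.4659 0.0616 0.06  ] [0.4713 0.0583 0.06  ]
0.065 [0.4703 0.0603 0.065 ] [0.4691 0.0613 0.065 ]
0.07 [0.4747 0.059  0.07  ] [0.467  0.0642 0.07  ]
scene 207 [[ 0.4531 -0.0498  0.0666]
 [ 0.4542 -0.041   0.0692]
 [ 0.4595 -0.031   0.0632]
 [ 0.461  -0.0223  0.0662]
 [ 0.4602 -0.0133  0.0667]
 [ 0.4624 -0.0026  0.0637]
 [ 0.4617  0.0087  0.0671]
 [ 0.4662  0.0212  0.0661]
 [ 0.4641  0.0307  0.0652]
 [ 0.4664  0.039   0.0691]
 [ 0.4702  0.0495  0.0678]
 [ 0.4727  0.0582  0.0623]
 [ 0.4726  0.0655  0.0541]] [[0.4723 0.0654 0.0571]
 [0.4726 0.0655 0.0541]
 [0.4727 0.0659 0.0475]
 [0.4714 0.066  0.0494]]
side 185 [[ 0.4514 -0.0499  0.0649]
 [ 0.4519 -0.0393  0.0636]
 [ 0.4549 -0.0282  0.0644]
 [ 0.4555 -0.0178  0.0629]
 [ 0.4596 -0.0082  0.0652]
 [ 0.4593  0.0032  0.0656]
 [ 0.4624  0.0132  0.062 ]
 [ 0.4627  0.0239  0.065 ]
 [ 0.4652  0.0349  0.0666]
 [ 0.463   0.0445  0.0637]
 [ 0.4699  0.0532  0.0666]
 [ 0.4685  0.0618  0.0659]
 [ 0.4729  0.066   0.0552]] [[0.4698 0.0661 0.0508]
 [0.4669 0.0662 0.0498]
 [0.4725 0.0663 0.0522]
 [0.4693 0.067  0.0558]]
```

Measured: pin at (0.472, 0.064), tip z≈0.030. The tray's front wall, seen through the window, puts the eye at about (0.481, 0.119), which is 56 mm straight ahead along the rod. Advancing under the ledge.

```bash
python3 -m handwheel '[{"hand":-1,"dx":0.2,"dy":1.4,"dz":0,"wx":0,"wy":0,"wz":0},{"hand":-1,"dx":0.2,"dy":1.4,"dz":0,"wx":0,"wy":0,"wz":0},{"hand":-1,"dx":0.2,"dy":1.4,"dz":0,"wx":0,"wy":0,"wz":0},{"hand":-1,"dx":0.25,"dy":1.3,"dz":0,"wx":0,"wy":0,"wz":0},{"hand":-1,"dx":0,"dy":0,"dz":0,"wx":0,"wy":0,"wz":0}]'; python3 -m handwheel '[{"hand":-1,"dx":0,"dy":0,"dz":-0.5,"wx":0,"wy":0,"wz":0},{"hand":-1,"dx":0,"dy":0,"dz":-0.5,"wx":0,"wy":0,"wz":0},{"hand":-1,"dx":0,"dy":0,"dz":0,"wx":0,"wy":0,"wz":0}]';python3 -m handwheel '[{"hand":-1,"dx":0,"dy":0,"dz":-0.3,"wx":0,"wy":0,"wz":0},{"hand":-1,"dx":0,"dy":0,"dz":-0.3,"wx":0,"wy":0,"wz":0},{"hand":-1,"dx":0,"dy":0,"dz":0,"wx":0,"wy":0,"wz":0}]'
```

```text
time_s: 8.95
position: [0.4522, -0.0627, 0.0106]
tcp_rot: [[0.153, 0.988, -0.001], [0.988, -0.153, 0.0], [0.0, -0.001, -1.0]]
force: [-0.9, -0.7, -1.7]
opening: 0.319
time_s: 9.25
position: [0.4519, -0.0647, -0.0001]
tcp_rot: [[0.156, 0.988, -0.001], [0.988, -0.156, 0.0], [0.0, -0.001, -1.0]]
force: [-0.5, 0.3, -1.4]
opening: 0.32
time_s: 9.55
position: [0.452, -0.0645, -0.0058]
tcp_rot: [[0.156, 0.988, -0.001], [0.988, -0.156, 0.0], [0.0, -0.001, -1.0]]
force: [-0.2, -0.5, -1.5]
opening: 0.318
```

```bash
python3 -m handwheel '[{"hand":-1,"dx":0,"dy":0,"dz":-0.4,"wx":0,"wy":0,"wz":0},{"hand":-1,"dx":0,"dy":0,"dz":-0.4,"wx":0,"wy":0,"wz":0},{"hand":-1,"dx":0,"dy":0,"dz":0,"wx":0,"wy":0,"wz":0}]'; python3 -m handwheel '[{"hand":-1,"dx":-0.12,"dy":-0.8,"dz":0,"wx":0,"wy":0,"wz":0},{"hand":-1,"dx":-0.12,"dy":-0.8,"dz":0,"wx":0,"wy":0,"wz":0},{"hand":-1,"dx":-0.15,"dy":-1,"dz":0,"wx":0,"wy":0,"wz":0},{"hand":-1,"dx":-0.15,"dy":-1,"dz":0,"wx":0,"wy":0,"wz":0},{"hand":-1,"dx":0,"dy":0,"dz":0,"wx":0,"wy":0,"wz":0}]';python3 snap.py 6 side scene
```

```text
time_s: 9.85
position: [0.4519, -0.0642, -0.0139]
tcp_rot: [[0.155, 0.988, -0.001], [0.988, -0.155, 0.0], [0.0, -0.001, -1.0]]
force: [-0.1, 0.1, -1.8]
opening: 0.322
time_s: 10.35
position: [0.4475, -0.1024, -0.0132]
tcp_rot: [[0.157, 0.988, 0.002], [0.988, -0.157, -0.001], [-0.001, 0.002, -1.0]]
force: [0.3, -0.4, -1.2]
opening: 0.319
```

```bash
python3 - <<'E'
import cv2,numpy as np
a=[cv2.resize(cv2.imread(f"pics/{n}6.png")[y0:y0+110,x0:x0+150],None,fx=5,fy=5,interpolation=cv2.INTER_CUBIC)[:290] if 0 else cv2.resize(cv2.imread(f"pics/{n}6.png")[y0:y0+110,x0:x0+200],None,fx=2.7*1.4,fy=2.7,interpolation=cv2.INTER_CUBIC) for n,x0,y0 in (("side",210,180),("scene",260,135))]
cv2.imwrite("pics/v6.png",cv2.convertScaleAbs(np.vstack(a),alpha=1.3,beta=10))
E
```

```text
(no output)
```

View pics/v6.png

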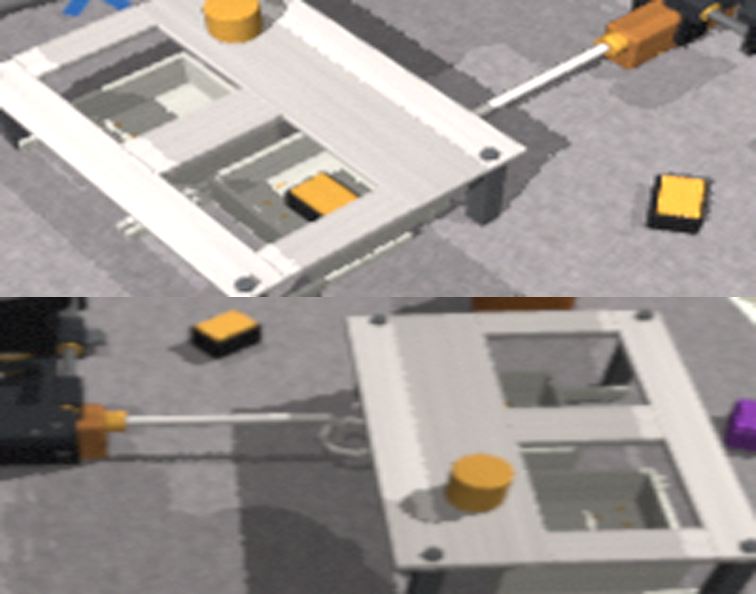

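Hooked: the ring is visible around the pin at the ledge edge and the tray with the block is moving, while the other tray is still. Pulling on.

```bash
python3 -m handwheel '[{"hand":-1,"dx":-0.12,"dy":-0.8,"dz":0,"wx":0,"wy":0,"wz":0},{"hand":-1,"dx":-0.15,"dy":-1,"dz":0,"wx":0,"wy":0,"wz":0},{"hand":-1,"dx":-0.15,"dy":-1,"dz":0,"wx":0,"wy":0,"wz":0},{"hand":-1,"dx":-0.15,"dy":-1,"dz":0,"wx":0,"wy":0,"wz":0},{"hand":-1,"dx":-0.15,"dy":-1,"dz":0,"wx":0,"wy":0,"wz":0},{"hand":-1,"dx":-0.15,"dy":-1,"dz":0,"wx":0,"wy":0,"wz":0},{"hand":-1,"dx":-0.15,"dy":-1,"dz":0,"wx":0,"wy":0,"wz":0},{"hand":-1,"dx":-0.15,"dy":-1,"dz":0,"wx":0,"wy":0,"wz":0},{"hand":-1,"dx":-0.1,"dy":-0.7,"dz":0,"wx":0,"wy":0,"wz":0},{"hand":-1,"dx":0,"dy":0,"dz":0,"wx":0,"wy":0,"wz":0}]';python3 -m handwheel '[{"hand":-1,"dx":-0.07,"dy":-0.5,"dz":0,"wx":0,"wy":0,"wz":0},{"hand":-1,"dx":0,"dy":0,"dz":0,"wx":0,"wy":0,"wz":0}]';python3 -m handwheel '[{"hand":-1,"dx":-0.07,"dy":-0.5,"dz":0,"wx":0,"wy":0,"wz":0},{"hand":-1,"dx":0,"dy":0,"dz":0,"wx":0,"wy":0,"wz":0}]'; python3 snap.py 7 side scene
```

```text
time_s: 11.45
position: [0.4348, -0.1872, -0.0133]
tcp_rot: [[0.156, 0.988, 0.002], [0.988, -0.156, -0.002], [-0.001, 0.002, -1.0]]
force: [0.8, -0.5, -1.2]
opening: 0.317
time_s: 11.65
position: [0.4337, -0.1909, -0.0133]
tcp_rot: [[0.155, 0.988, 0.001], [0.988, -0.155, -0.001], [-0.001, 0.001, -1.0]]
force: [0.5, -0.6, -1.6]
opening: 0.32
time_s: 11.85
position: [0.433, -0.1959, -0.0133]
tcp_rot: [[0.155, 0.988, 0.0], [0.988, -0.155, -0.001], [-0.001, 0.001, -1.0]]
force: [0.2, -0.4, -1.4]
opening: 0.318
```

```bash
python3 - <<'E'
import cv2,numpy as np
a=[cv2.resize(cv2.imread(f"pics/{n}7.png")[y0:y0+110,x0:x0+200],None,fx=2.7*1.4,fy=2.7,interpolation=cv2.INTER_CUBIC) for n,x0,y0 in (("side",240,150),("scene",240,135))]
cv2.imwrite("pics/v7.png",cv2.convertScaleAbs(np.vstack(a),alpha=1.3,beta=10))
E
```

```text
(no output)
```

View pics/v7.png

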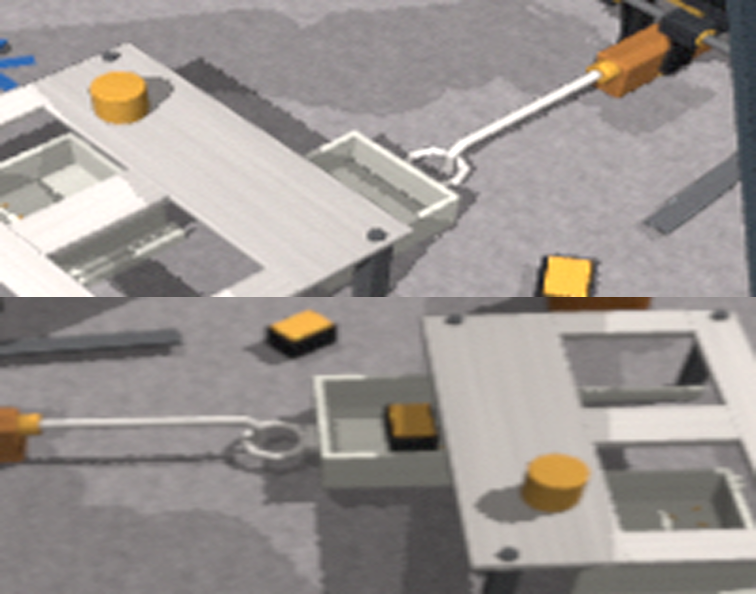

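```bash
python3 -m handwheel '[{"hand":-1,"dx":-0.06,"dy":-0.4,"dz":0,"wx":0,"wy":0,"wz":0},{"hand":-1,"dx":0,"dy":0,"dz":0,"wx":0,"wy":0,"wz":0}]';python3 -m handwheel '[{"hand":-1,"dx":-0.05,"dy":-0.3,"dz":0,"wx":0,"wy":0,"wz":0},{"hand":-1,"dx":0,"dy":0,"dz":0,"wx":0,"wy":0,"wz":0}]';python3 -m handwheel '[{"hand":-1,"dx":-0.05,"dy":-0.3,"dz":0,"wx":0,"wy":0,"wz":0},{"hand":-1,"dx":0,"dy":0,"dz":0,"wx":0,"wy":0,"wz":0}]'
```

```text
time_s: 12.15
position: [0.4321, -0.1996, -0.0133]
tcp_rot: [[0.155, 0.988, -0.0], [0.988, -0.155, -0.0], [-0.0, -0.0, -1.0]]
force: [0.6, 0.2, -2.4]
opening: 0.315
time_s: 12.35
position: [0.4316, -0.2027, -0.0134]
tcp_rot: [[0.155, 0.988, -0.0], [0.988, -0.155, -0.0], [-0.0, 0.0, -1.0]]
force: [0.5, 0.3, -1.2]
opening: 0.317
time_s: 12.55
position: [0.4298, -0.203, -0.0138]
tcp_rot: [[0.158, 0.987, -0.003], [0.987, -0.158, 0.004], [0.004, -0.003, -1.0]]
force: [2.5, 7.7, -2.9]
opening: 0.315
```

Force has risen to 8 N, so the tray is at its stop. Checking by vision.

```bash
python3 -m handwheel '[{"hand":-1,"dx":-0.03,"dy":-0.2,"dz":0,"wx":0,"wy":0,"wz":0},{"hand":-1,"dx":0,"dy":0,"dz":0,"wx":0,"wy":0,"wz":0}]';python3 snap.py 8 side scene; python3 - <<'E'
from h import *
u=np.array([np.cos(np.radians(81.2)),np.sin(np.radians(81.2))]);v=np.array([-u[1],u[0]])
O=np.array([.5448,.1725])+.005*u
for n in("side","scene"):
    c=cal(n,"8")
    X=cloud(c,np.load(f"pics/{n}8_d.npy"));d=X[...,:2]-O;x=d@u;y=d@v;z=X[...,2]
    m=(z>.02)&(z<.05)&(abs(y-.055)<.03)&(x<-.13)&(x>-.2)
    print(n,"front wall x",m.sum(),np.percentile(x[m],[2,10,25,50,75,90]).round(4))
    m=(z>.02)&(z<.05)&(abs(y+.065)<.02)&(x<0)&(x>-.06)
    print(n,"other front",m.sum(),np.percentile(x[m],[5,25,50,75]).round(4) if m.any() else None)
a=[cv2.resize(cv2.imread(f"pics/{n}8.png")[y0:y0+110,x0:x0+200],None,fx=2.7*1.4,fy=2.7,interpolation=cv2.INTER_CUBIC) for n,x0,y0 in (("side",240,150),("scene",240,135))]
cv2.imwrite("pics/v8.png",cv2.convertScaleAbs(np.vstack(a),alpha=1.3,beta=10))
E
```

```text
time_s: 12.75
position: [0.4285, -0.203, -0.0141]
tcp_rot: [[0.16, 0.987, -0.005], [0.987, -0.159, 0.008], [0.007, -0.006, -1.0]]
force: [4.7, 11.1, -3.6]
opening: 0.32
side front wall x 174 [-0.1725 -0.1708 -0.1695 -0.1688 -0.1682 -0.1676]
side other front 63 [-0.033  -0.0308 -0.0301 -0.0297]
scene front wall x 105 [-0.1981 -0.1837 -0.1775 -0.1726 -0.1696 -0.1311]
scene other front 0 None
```

View pics/v8.png

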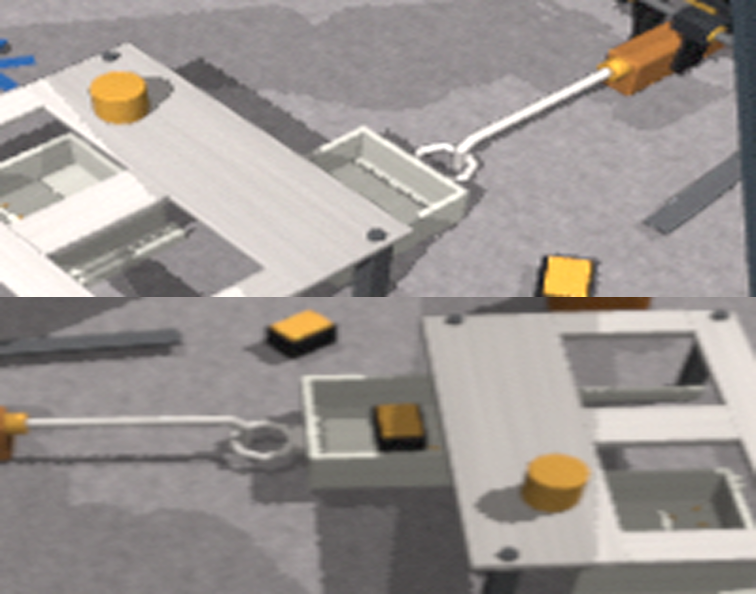

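```bash
python3 -m handwheel '[{"hand":-1,"dx":0.08,"dy":0.4,"dz":0,"wx":0,"wy":0,"wz":0},{"hand":-1,"dx":0.04,"dy":0.3,"dz":-0.2,"wx":0,"wy":0,"wz":0},{"hand":-1,"dx":0,"dy":0,"dz":0,"wx":0,"wy":0,"wz":0}]'; python3 -m handwheel '[{"hand":1,"dx":0,"dy":0,"dz":0,"wx":0,"wy":0,"wz":0},{"hand":1,"dx":0,"dy":0,"dz":0,"wx":0,"wy":0,"wz":0},{"hand":1,"dx":0,"dy":0,"dz":0,"wx":0,"wy":0,"wz":0},{"hand":1,"dx":0,"dy":0,"dz":0,"wx":0,"wy":0,"wz":0},{"hand":1,"dx":0,"dy":0,"dz":0,"wx":0,"wy":0,"wz":0},{"hand":1,"dx":0,"dy":0,"dz":0,"wx":0,"wy":0,"wz":0},{"hand":1,"dx":0,"dy":0,"dz":0,"wx":0,"wy":0,"wz":0},{"hand":1,"dx":0,"dy":0,"dz":0,"wx":0,"wy":0,"wz":0},{"hand":1,"dx":0,"dy":0,"dz":0,"wx":0,"wy":0,"wz":0}]'; python3 snap.py 9 wrist
```

```text
time_s: 13.15
position: [0.4322, -0.2005, -0.0154]
tcp_rot: [[0.154, 0.988, 0.0], [0.988, -0.154, -0.0], [-0.0, 0.0, -1.0]]
force: [-0.5, 0.5, -0.3]
opening: 0.316
time_s: 14.05
position: [0.432, -0.2003, -0.0154]
tcp_rot: [[0.155, 0.988, -0.0], [0.988, -0.155, 0.0], [0.0, -0.0, -1.0]]
force: [1.3, 0.9, 0.2]
opening: 0.983
```

View pics/wrist9.png

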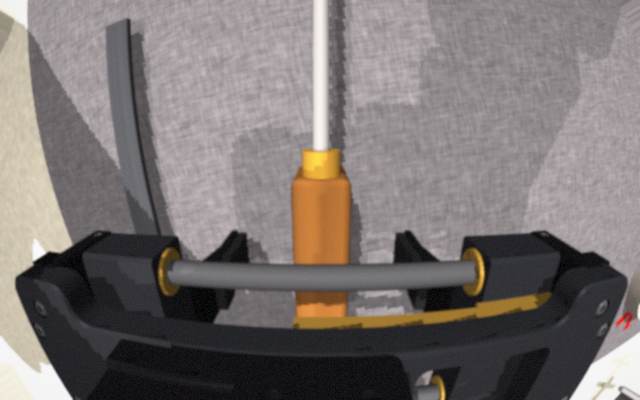

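```bash
python3 -m handwheel '[{"hand":1,"dx":0,"dy":0,"dz":1,"wx":0,"wy":0,"wz":0},{"hand":1,"dx":0,"dy":0,"dz":2,"wx":0,"wy":0,"wz":0},{"hand":1,"dx":0,"dy":0,"dz":3,"wx":0,"wy":0,"wz":0},{"hand":1,"dx":0,"dy":0,"dz":3,"wx":0,"wy":0,"wz":0},{"hand":1,"dx":0,"dy":0,"dz":3,"wx":0,"wy":0,"wz":0},{"hand":1,"dx":0,"dy":0,"dz":3,"wx":0,"wy":0,"wz":0},{"hand":1,"dx":0,"dy":0,"dz":0,"wx":0,"wy":0,"wz":0},{"hand":1,"dx":0,"dy":0,"dz":0,"wx":0,"wy":0,"wz":0}]'; python3 snap.py 10 scene side; python3 - <<'E'
from h import *
u=np.array([np.cos(np.radians(81.2)),np.sin(np.radians(81.2))]);v=np.array([-u[1],u[0]])
O=np.array([.5448,.1725])+.005*u
c=cal("side","10");X=cloud(c,np.load("pics/side10_d.npy"));d=X[...,:2]-O;x=d@u;y=d@v;z=X[...,2]
for nm,m in (("front",(z>.02)&(z<.05)&(abs(y-.055)<.03)&(x<-.13)&(x>-.2)),("other",(z>.02)&(z<.05)&(abs(y+.065)<.02)&(x<0)&(x>-.06))): print(nm,m.sum(),np.percentile(x[m],[5,25,50,75]).round(4))
E
```

```text
time_s: 14.9
position: [0.4322, -0.2004, 0.1357]
tcp_rot: [[0.155, 0.988, 0.002], [0.988, -0.155, -0.001], [-0.001, 0.002, -1.0]]
force: [-0.2, 0.2, -0.8]
opening: 0.998
front 180 [-0.1723 -0.1694 -0.1688 -0.168 ]
other 63 [-0.0326 -0.0307 -0.03   -0.0296]
```

View pics/scene10.png

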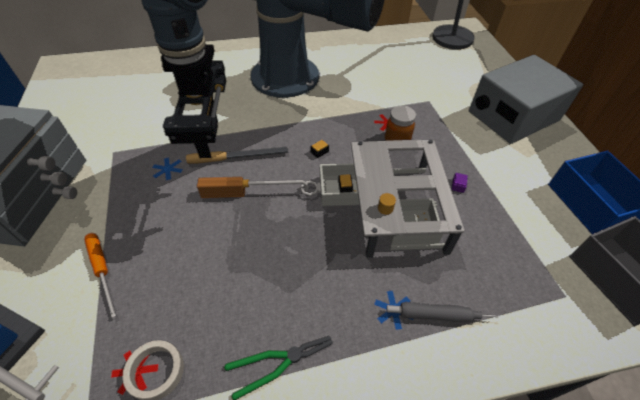

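View pics/side10.png

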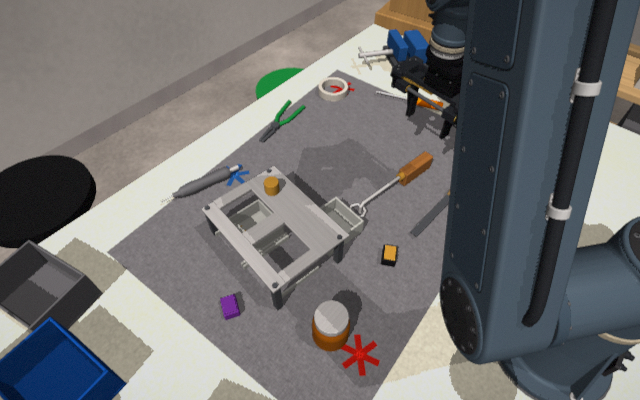

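The tray is out with the block in it at scene (345,183). The rod is flat on the bench with its hook in the eye at (310,189), the other tray hasn't moved, and the gripper is clear.

```bash
python3 -c "
from rig import hand_in
print(hand_in())"
```

```text
the job is handed in; nothing more can be done
None
```

I hooked the tray holding the block, drew it out to its stop with the rod, let go of the rod and handed the job in at about 15 s.

- **Tray:** at the stop the pull force rose to about 11 N and the tray stopped moving. By the side camera's depth its front wall moved about 129 mm, which from its start (about 10 mm already out) matches the 140 mm stop.
- **Block and other tray:** the last pictures show the block still in its tray. The other tray's front wall measured the same as at the start.
- **Rod:** it lies flat on the bench with its hook in the eye, and the open gripper is well above it, touching nothing.
- **What disagreed:** my first grasp closed on air, because the reported tool height was about 32 mm lower than where the camera depth showed the fingertips. I allowed for that and the second grasp held. The rod did not shift in the failed try.
- **Not seen directly:** the eye was hidden under the ledge, so I worked out its position from the tray's front wall seen through the window.

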